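# Reagent bottles in order of height on the rail

### The job

Stand the three reagent bottles and the squat jar on the flat storage rail, one in the middle of each round mark, in order of height: the tallest next to the upright end plate, stepping down to the shortest at the other end. Keep them upright, let go of them all, and leave the specimen cup and the timer where they are.

Things in the scene. Friction and masses are not known exactly. Their poses are not given: they have to be found in the camera images.
- dropper_bottle_mid (a point): The tallest: white dropper bottle with a pointed tip on a narrow neck, 103 mm high over all; its round body is 38 mm in diameter from the underside to 52 mm up, above that the neck and collar are about 24 mm thick up to 85 mm (can be gripped there too), then the thin tip. This point is on its upright axis, half-way up (51.5 mm above the underside); z points up out of the tip. Starts standing upright on the worktop. About 70 g.
- large_bottle_mid (a point): Second in height: brown screw-cap bottle, the larger of two of the same shape, 91 mm high; round body 42 mm in diameter from the underside to 55 mm up, neck and cap about 26 mm in diameter above that. About 90 g. This point is on its upright axis, half-way up (45.5 mm above the underside); z points up out of the cap. Starts standing upright on the worktop.
- small_bottle_mid (a point): Third in height: brown screw-cap bottle, the smaller of the two of the same shape, 76 mm high; round body 34 mm in diameter from the underside to 44 mm up, neck and cap about 22 mm in diameter above that. About 50 g. This point is on its upright axis, half-way up (38 mm above the underside); z points up out of the cap. Starts standing upright on the worktop.
- jar_mid (a point): The shortest: squat brown glass jar with a paper band round it and a white lid as wide as itself, 50 mm high, 44 mm in diameter all the way up. About 80 g. This point is on its upright axis, half-way up (25 mm above the underside); z points up out of the lid. Starts standing upright on the worktop.
- rail: Storage rail, fixed: flat metal plate 80 mm (its x) by 370 mm (its y) by 8 mm thick, lying on the worktop. Origin at the centre of its underside; the top is 8 mm above that. Four flat round marks of 60 mm diameter lie in one row on the top, centred at x = 0 and y = -112.5, -37.5, +37.5 and +112.5 mm in its frame. It lies roughly across the view of the robot, turned up to about 12 degrees.
- end_plate: Upright end plate: dark steel plate 66 mm wide, 6 mm thick and 60 mm high, fixed on top of the rail at one of its two ends, 172 mm along the rail's y from its centre, at either +y or -y from start to start. The tallest bottle goes on the mark nearest to it. Origin at the centre of its underside, on the rail's top; its thickness is along the rail's y.
- end_bar: Low end bar: dark steel bar 66 x 18 mm, 10 mm high, fixed on the rail's top at the other end, 172 mm from the rail's centre. The shortest bottle goes on the mark nearest to it. Origin at the centre of its underside.
- specimen_cup: Bystander, leave alone: white specimen cup with a wide screw lid, 62 mm in diameter, 70 mm high, loose on the worktop. Origin at the centre of its underside.
- bench_timer: Bystander, leave alone: flat white bench timer, 68 x 62 mm, 18 mm high, loose on the worktop. Origin at the centre of its underside.
Not all that is in view belongs to the job. What is shaped like the part that bears jar_mid but red is not meant.

How it is judged:
At the end, for the whole second after the job is handed in: Dropper bottle, large bottle, small bottle, jar stand in this order from the upright end plate, upright within 0.1 rad on the rail, each within 13 mm of its mark's centre along and across the rail, at rest and released. Cup and timer within 20 mm of their starts (((y of end_plate in the frame of rail above 0 m and y of dropper_bottle_mid in the frame of rail between 0.0995 and 0.1255 m and y of large_bottle_mid in the frame of rail between 0.0245 and 0.0505 m and y of small_bottle_mid in the frame of rail between -0.0505 and -0.0245 m and y of jar_mid in the frame of rail between -0.1255 and -0.0995 m) or (y of end_plate in the frame of rail below 0 m and y of dropper_bottle_mid in the frame of rail between -0.1255 and -0.0995 m and y of large_bottle_mid in the frame of rail between -0.0505 and -0.0245 m and y of small_bottle_mid in the frame of rail between 0.0245 and 0.0505 m and y of jar_mid in the frame of rail between 0.0995 and 0.1255 m)) and x of dropper_bottle_mid in the frame of rail between -0.013 and 0.013 m and z of dropper_bottle_mid in the frame of rail between 0.0555 and 0.0635 m and angle between each of dropper_bottle_mid, large_bottle_mid, small_bottle_mid, jar_mid's own z axis and vertical below 0.1 rad and linear speed of each of dropper_bottle, large_bottle, small_bottle, jar below 0.02 m/s and x of large_bottle_mid in the frame of rail between -0.013 and 0.013 m and z of large_bottle_mid in the frame of rail between 0.0495 and 0.0575 m and x of small_bottle_mid in the frame of rail between -0.013 and 0.013 m and z of small_bottle_mid in the frame of rail between 0.042 and 0.05 m and x of jar_mid in the frame of rail between -0.013 and 0.013 m and z of jar_mid in the frame of rail between 0.029 and 0.037 m and distance of each of specimen_cup, bench_timer from where it was at the start of the episode below 0.02 m); the robot touches nothing.
It fails at once if a bottle tipped over (more than 0.7 rad) (angle between any of dropper_bottle_mid, large_bottle_mid, small_bottle_mid, jar_mid's own z axis and vertical above 0.7 rad).
It fails at once if the specimen cup or the timer moved by more than 20 mm (distance of any of specimen_cup, bench_timer from where it was at the start of the episode above 0.02 m).
It also fails if it takes over 128 s, if anything falls off the work surface, if the arm or the gripper's body presses on something with over 40 N, if the wrist force passes 120 N, or if a joint passes its speed limit or range.

### The arm

A 6-joint arm with a two-finger parallel gripper is mounted at the origin on a cart in front of the work surface, level with it; the furniture and walls round the work are solid. World frame = base frame: x ahead of the robot, y to its left, z up, the work surface at z = 0. Lengths are in m, angles in rad, forces in N, time in s.
With the tool pointing down it reaches from about 0.425 to 0.95 m from the base axis. Payload 3.5 kg.
Tool frame: the origin (TCP) lies on the centre line of the jaws, within the pads' length; the fingertips stand 8 mm ahead of it and the grasp point (between the pads) lies 11 mm behind it; z points along the fingers, y is the line along which they close (so a half turn about z gives the same grasp; the last joint's range is limited). The gripper opens to 85 mm and grips with 20 to 120 N. Pads are 22 mm wide; open, the fingers measure 114 mm over their backs; the gripper's body (76 mm by 85 mm) begins 54 mm behind the grasp point. The pads swing forward as they close: fully open they stand 13 mm farther back than shut.
Start: joints at [1.033, 0.286, 1.577, -0, 1.279, -0.15], TCP at [0.255, 0.625, 0.239] pointing down, gripper open.
Joint ranges: [-2.77, 2.77], [-0.9, 2.22], [0.21, 2.48], [-1.53, 4.67], [0.24, 2.81], [-2.84, 2.84]. Speed limits (rad/s): [2.79, 2.79, 3.14, 3.14, 3.14, 3.14].

### API

Orientations are given as a unit quaternion [x, y, z, w].
In Python, from plant import ctrl gives the robot as it stands. The module is installed in compiled form; this text tells all that it offers.
- The arm moves only by the tool send_rows, never from a script. Its argument "steps" is a list of rows, each a list of 5 numbers: the shift along the tool's x, y, z in m, then the turn about the tool's z in degrees, then the opening, from -1 (shut) to 1 (fully open). A call has 1 to 12 rows; each row is the pose to reach, as a shift and turn from the pose commanded when the call began, along the tool's axes at that moment; what a row does not reach only later rows make up. A row lasts 1/10 s, in which the tool goes at most 50 mm and 8.59 degrees, less where a joint would pass 70% of its speed; a pose out of reach is approached as far as the arm can. A call with a gripper value outside its range is refused whole. The fingers move at their own pace and stop on an object; "squeeze" is the grip in N (left out, the last holds). Time passes only in rows, so rows that repeat a pose let the fingers close. It gives the time, the measured TCP pose, the force, the opening and the grip force at its end, in the units of the state.
- ctrl.get_state(): the state, without advancing time (a new reading comes with each control period).
- ctrl.read_camera(name): name is "side" or "top"; returns the picture (384x512x3 uint8, red, green, blue); there is no depth.
- ctrl.calibration(name): a dict with "intrinsics" (3x3 intrinsics, pixels), "extrinsics" (4x4, takes a point from world to camera coordinates). Camera axes: x right, y up, looking along -z (the intrinsics and any distortion apply to the point x, -y, -z); pixel columns grow to the right and rows downward; lengths in m; the calibration is good to about 2 mm. A picture is of the moment at which its call begins. calibration takes no time and is no camera call.
- ctrl.sign_off(): hands the job in; it is judged then, once.
The state is a dict: "time": time; "qpos": joint angles; "dq": joint speeds; "joint_efforts": joint torques, N m; "eef_pos": TCP position; "tcp_rot": TCP orientation; "contact_force": force on the tool from outside, world axes, zero at the start; "wrist_torque": the same for the moment, N m; "opening": opening from 0.0 (shut) to 1.0 (fully open); "finger_force": force on a finger pad.
Only numpy, scipy, OpenCV 4.12 (cv2) and the standard library are available. Lean on these libraries where they do the work, as an engineer would, in place of code of your own. Each camera call takes 0.05 s, during which the arm holds its last target. There are 200 camera calls.

## Working session

There is one attempt and no reset: what is moved stays moved. The work goes in short steps, Python scripts to look and compute and a tool call to move; the robot and the scene stay as the last step left them, time stands still between calls to the robot, and variables do not carry over. Pictures are saved under pics/ and viewed, at most 14 in all, crops included, and the job is handed in when it is done.

Besides the shell and the picture viewer there is one more tool, called after ">>>" in YAML: its name, and indented under it one key for each argument. send_rows: Moves the arm, as the interface text tells. Its arguments: {"type":"object","properties":{"steps":{"type":"array","items":{"type":"array","items":{"type":"number"}}},"squeeze":{"type":"number"}},"required":["steps"]}

```bash
mkdir -p pics
python3 - <<'E'
from plant import ctrl
import cv2,numpy as np
for n in("top","side"):
    im=ctrl.read_camera(n); cv2.imwrite(f"pics/{n}0.png",im[:,:,::-1]); c=ctrl.calibration(n); print(n,c)
s=ctrl.get_state(); print(s)
E
```

```text
top {'intrinsics': array([[442.25701777,   0.        , 253.52811144],
       [  0.        , 442.25701777, 191.17832553],
       [  0.        ,   0.        ,   1.        ]]), 'extrinsics': array([[-0.01840676, -0.9996653 , -0.01817928, -0.01059361],
       [ 0.98047338, -0.02160791,  0.19546113, -0.51770307],
       [-0.19578853, -0.01422649,  0.98054294, -1.37627317],
       [ 0.        ,  0.        ,  0.        ,  1.        ]])}
side {'intrinsics': array([[446.64138895,   0.        , 252.0424962 ],
       [  0.        , 446.64138895, 192.06009489],
       [  0.        ,   0.        ,   1.        ]]), 'extrinsics': array([[-0.99775425, -0.06248576,  0.02412437,  0.49083994],
       [ 0.04869777, -0.42943243,  0.90178507, -0.10937043],
       [-0.04598894,  0.90093469,  0.43151095, -1.46557004],
       [ 0.        ,  0.        ,  0.        ,  1.        ]])}
{'time': 0.1, 'qpos': array([ 1.03304599e+00,  2.87123811e-01,  1.57801829e+00, -3.96196753e-06,
        1.27860362e+00, -1.49966201e-01]), 'dq': array([ 2.28516533e-04, -6.71567887e-04, -3.75361853e-03, -1.07032855e-03,
        9.91057480e-04,  1.59915346e-06]), 'joint_efforts': array([ 7.64574070e-04, -4.07294726e+01, -2.93701798e+01, -1.53684323e-04,
        3.44086795e-03, -1.55139270e-05]), 'eef_pos': array([0.25489908, 0.62440317, 0.23806099]), 'tcp_rot': array([ 1.92678810e-01,  9.81261289e-01, -1.01415388e-03, -3.61137842e-04]), 'contact_force': array([ 0.44975232, -0.3693381 ,  0.80158525]), 'wrist_torque': array([ 0.05116393, -0.006888  ,  0.02716848]), 'finger_force': 0.0, 'opening': 0.9967823548752942}
```

View pics/top0.png

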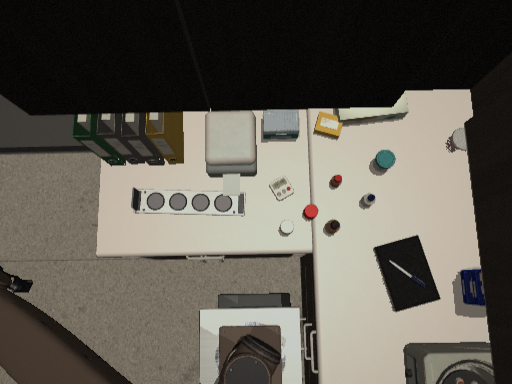

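View pics/side0.png

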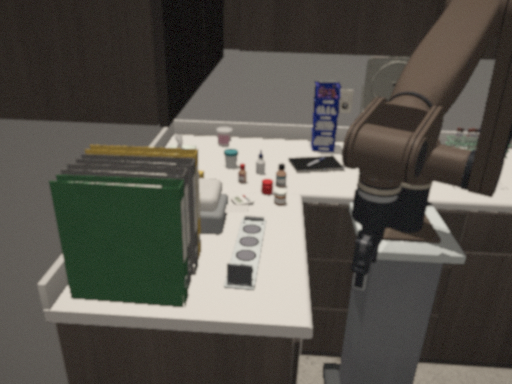

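Run:
```python
import cv2
a=cv2.imread("pics/top0.png")[140:250,120:400]; cv2.imwrite("pics/tc.png",cv2.resize(a,None,fx=2.85,fy=2.85,interpolation=cv2.INTER_CUBIC))
a=cv2.imread("pics/side0.png")[130:290,210:350]; cv2.imwrite("pics/sc.png",cv2.resize(a,None,fx=3.7,fy=3.7,interpolation=cv2.INTER_CUBIC))
```

```text
(no output)
```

View pics/tc.png

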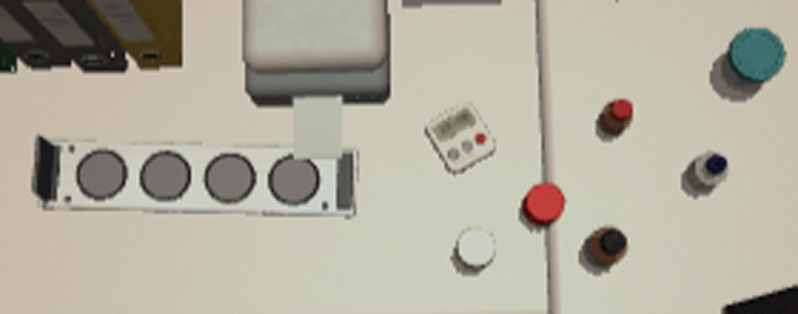

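View pics/sc.png

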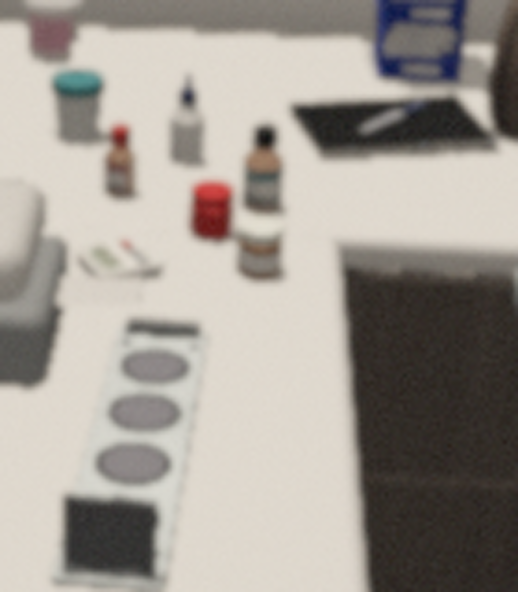

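```bash
cat > h.py <<'E'
import cv2,numpy as np
from plant import ctrl
def ray(n,p,z):
    c=ctrl.calibration(n);K,T=c["intrinsics"],c["extrinsics"];R,t=T[:3,:3],T[:3,3]
    d=np.linalg.inv(K)@[p[0],p[1],1];d=R.T@(d*[1,-1,-1]);o=-R.T@t
    return o+d*(z-o[2])/d[2]
def proj(n,X):
    c=ctrl.calibration(n);q=c["extrinsics"][:3,:3]@X+c["extrinsics"][:3,3];q=c["intrinsics"]@(q*[1,-1,-1]);return q[:2]/q[2]
def blobs(m,off,amin=6):
    k,l,s,c=cv2.connectedComponentsWithStats(m.astype(np.uint8))
    return [(c[i]+off,s[i]) for i in range(1,k) if s[i,4]>=amin]
E
python3 - <<'E'
from h import *
im=cv2.imread("pics/top0.png");hsv=cv2.cvtColor(im,cv2.COLOR_BGR2HSV);np.set_printoptions(precision=4,suppress=True)
def roi(m,x0,y0,x1,y1,a=6): return blobs(m[y0:y1,x0:x1],np.array([x0,y0]),a)
H,S,V=cv2.split(hsv)
print("bg",hsv[240,200],hsv[212,215],"mark",hsv[201,155])
print("marks");ms=[]
for c,s in roi((V<150),142,187,234,216,60): print(c,s,ray("top",c,.008)); ms.append(ray("top",c,.008))
red=((H<8)|(H>172))&(S>150)&(V>70)
for c,s in roi(red,325,170,350,190): print("smallcap",c,s,ray("top",c,.076))
for c,s in roi(V<45,323,215,345,238): print("largecap",c,s,ray("top",c,.091))
for c,s in roi((H>100)&(H<135)&(S>90)&(V<130),355,185,385,210,3): print("dropper",c,s,ray("top",c,.09))
for c,s in roi((S<28)&(V>175),275,215,300,242,20): print("jar",c,s,ray("top",c,.05))
print(hsv[228,280:296])
for c,s in roi(red,300,200,322,225): print("decoy",c,s,ray("top",c,.05))
for c,s in roi((H>80)&(H<100)&(S>80),370,145,400,175): print("cup",c,s,ray("top",c,.07))
print("timer",ray("top",(281,188),.018))
for p in [(223,174),(240,174),(240,195),(223,195)]:print("tongue",ray("top",p,.008),ray("top",p,.06))
for p in [(206,111),(256,111),(256,152),(206,152),(206,176),(256,176)]:print("box z0/.1",ray("top",p,0),ray("top",p,.1))
S0=cv2.imread("pics/side0.png");h=cv2.cvtColor(S0,cv2.COLOR_BGR2HSV)
E
```

```text
bg [ 26  27 202] [ 41  17 208] mark [ 13  20 114]
marks
[155.2879 200.8902] [  5   5  18  19 264] [0.5002 0.3069 0.008 ]
[177.5833 201.447 ] [ 27   6  18  18 264] [0.4968 0.2325 0.008 ]
[200.2    202.1077] [ 49   7  19  18 260] [0.4929 0.1572 0.008 ]
[222.5742 203.0391] [ 72   7  18  18 256] [0.4882 0.0829 0.008 ]
smallcap [337.9211 177.9474] [10  5  7  7 38] [ 0.5493 -0.2903  0.076 ]
largecap [334.1754 224.5614] [ 7  6  9  8 57] [ 0.3992 -0.2679  0.091 ]
dropper [371.1379 197.2759] [13 10  7  6 29] [ 0.4822 -0.3874  0.09  ]
jar [287.3345 227.5647] [  0   0  25  27 595] [ 0.3975 -0.1261  0.05  ]
[[ 16  76  90]
 [ 34  19 203]
 [ 40  15 207]
 [ 42  16 208]
 [ 40  15 207]
 [ 42  16 207]
 [ 43  15 207]
 [ 38  15 207]
 [ 43  15 207]
 [ 41  14 207]
 [ 41  14 207]
 [ 43  15 208]
 [ 40  15 207]
 [ 22  35 181]
 [ 35  24 205]
 [ 35  24 205]]
decoy [310.695  210.9007] [  4   5  14  13 141] [ 0.4493 -0.2024  0.05  ]
cup [384.9091 158.6727] [  6   5  19  18 275] [ 0.6108 -0.4454  0.07  ]
timer [ 0.5327 -0.1115  0.018 ]
tongue [0.587 0.081 0.008] [0.5744 0.0765 0.06  ]
tongue [0.5857 0.0239 0.008 ] [0.5732 0.0215 0.06  ]
tongue [0.514  0.0248 0.008 ] [0.5041 0.0224 0.06  ]
tongue [0.5153 0.0813 0.008 ] [0.5053 0.0769 0.06  ]
box z0/.1 [0.8155 0.1397 0.    ] [0.7756 0.1272 0.1   ]
box z0/.1 [ 0.811  -0.0341  0.    ] [ 0.7715 -0.0346  0.1   ]
box z0/.1 [ 0.6634 -0.0312  0.    ] [ 0.634  -0.0319  0.1   ]
box z0/.1 [0.6674 0.1393 0.    ] [0.6378 0.1269 0.1   ]
box z0/.1 [0.5833 0.1391 0.    ] [0.5595 0.1267 0.1   ]
box z0/.1 [ 0.5795 -0.0296  0.    ] [ 0.5559 -0.0304  0.1   ]
```

Run:
```python
from h import *
np.set_printoptions(precision=4,suppress=True)
im=cv2.imread("pics/top0.png");hsv=cv2.cvtColor(im,cv2.COLOR_BGR2HSV)
m=(hsv[...,1]<21)&(hsv[...,2]>195)
for c,s in blobs(m[218:240,278:298],np.array([278,218]),40): print("jar",c,s,ray("top",c,.05))
for p in [(223,195),(240,195),(240,174),(223,174)]:
  print([proj("side",ray("top",p,z)) for z in (0,.02,.04,.06,.08,.1)])
for n,X in dict(small=[.5493,-.2903,.076],large=[.3992,-.2679,.091],drop=[.4822,-.3874,.09],jar=[.3975,-.1261,.05],mark3=[.4929,.1572,.008]).items(): print(n,(proj("side",np.array(X))-[210,130])*3.7)
```

```text
jar [286.7881 225.7881] [  3   1  12  13 118] [ 0.4032 -0.1246  0.05  ]
[array([242.6043, 229.7397]), array([243.959 , 224.0417]), array([245.3278, 218.2845]), array([246.7109, 212.4671]), array([248.1085, 206.5888]), array([249.5208, 200.6484])]
[array([244.3936, 221.0068]), array([245.6865, 215.5792]), array([246.9935, 210.0919]), array([248.3151, 204.5439]), array([249.6513, 198.9341]), array([251.0025, 193.2617])]
[array([222.587 , 219.7426]), array([224.0588, 214.3407]), array([225.5468, 208.8791]), array([227.0513, 203.3568]), array([228.5727, 197.7728]), array([230.1112, 192.126 ])]
[array([219.9751, 228.4894]), array([221.5226, 222.8167]), array([223.0863, 217.0848]), array([224.6663, 211.2928]), array([226.263 , 205.4397]), array([227.8767, 199.5247])]
small [119.7555 123.352 ]
large [264.8175 124.5715]
drop [188.7396  81.0557]
jar [263.9035 219.9457]
mark3 [142.5364 408.8368]
```

Run:
```python
import cv2
a=cv2.imread("pics/side0.png")[175:245,190:290]; cv2.imwrite("pics/sc2.png",cv2.convertScaleAbs(cv2.resize(a,None,fx=7,fy=7,interpolation=cv2.INTER_CUBIC),alpha=2.5,beta=-330))
```

```text
(no output)
```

View pics/sc2.png

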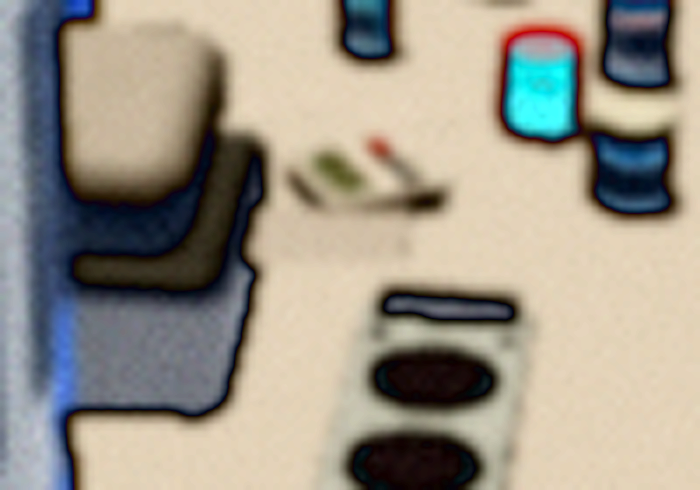

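The white tray sticking out of the printer is at z≈0.06, in side view around px (227–248, 206–211). It overhangs the rail beside the last mark. I'll set the jar down with the jaw line at 45° so the fingers stay clear of the tray.

```bash
cat >> h.py <<'E'
from scipy.spatial.transform import Rotation as Ro
def go(*wps):
    "waypoints (x,y,z,psi deg of closing line); shifts in tool axes from present pose, per call"
    s=ctrl.get_state();R=Ro.from_quat(s["tcp_rot"]).as_matrix();p=s["eef_pos"]
    ps=np.degrees(np.arctan2(R[1,1],R[0,1]))
    print("t %.1f p %s psi %.1f op %.2f ff %.1f F %s"%(s["time"],p.round(4),ps,s["opening"],s["finger_force"],s["contact_force"].round(1)))
    for w in wps:
        d=R.T@(np.array(w[:3])-p);t=-(w[3]-ps);t=(t+90)%180-90
        print(w,"->",d.round(4),"turn",round(t,1))
E
python3 -c "
from h import *
go((.45,.25,.25,45),(.47,.0,.22,45),(.408,-.126,.15,45),(.402,-.125,.15,45),(.402,-.125,.02,45))"
```

```text
t 0.1 p [0.2549 0.6244 0.2381] psi 67.8 op 1.00 ff 0.0 F [ 0.4 -0.4  0.8]
(0.45, 0.25, 0.25, 45) -> [-0.3222 -0.2729 -0.0115] turn 22.8
(0.47, 0.0, 0.22, 45) -> [-0.4352 -0.4967  0.019 ] turn 22.8
(0.408, -0.126, 0.15, 45) -> [-0.4255 -0.6366  0.0893] turn 22.8
(0.402, -0.125, 0.15, 45) -> [-0.4196 -0.6379  0.0893] turn 22.8
(0.402, -0.125, 0.02, 45) -> [-0.4196 -0.6377  0.2193] turn 22.8
```

>>> send_rows:
  steps:
    - [-0.322, -0.273, -0.011, 22.8, 1]
    - [-0.322, -0.273, -0.011, 22.8, 1]
    - [-0.322, -0.273, -0.011, 22.8, 1]
    - [-0.322, -0.273, -0.011, 22.8, 1]
    - [-0.322, -0.273, -0.011, 22.8, 1]
    - [-0.322, -0.273, -0.011, 22.8, 1]
    - [-0.322, -0.273, -0.011, 22.8, 1]
    - [-0.322, -0.273, -0.011, 22.8, 1]
    - [-0.435, -0.497, 0.019, 22.8, 1]
    - [-0.435, -0.497, 0.019, 22.8, 1]
    - [-0.435, -0.497, 0.019, 22.8, 1]
    - [-0.435, -0.497, 0.019, 22.8, 1]

```text
time: 1.3
eef_pos: [0.4614, 0.0707, 0.2277]
tcp_rot: [0.383, 0.924, 0.0, -0.0]
contact_force: [0.5, -0.1, 0.6]
opening: 1.0
finger_force: 0.0
```

```bash
python3 -c "
from h import *
go((.47,.0,.2,45),(.402,-.125,.15,45))"
```

```text
t 1.3 p [0.4614 0.0707 0.2277] psi 45.0 op 1.00 ff 0.0 F [ 0.5 -0.1  0.6]
(0.47, 0.0, 0.2, 45) -> [-0.056  -0.0439  0.0277] turn -0.0
(0.402, -0.125, 0.15, 45) -> [-0.0964 -0.1804  0.0777] turn -0.0
```

>>> send_rows:
  steps:
    - [-0.056, -0.044, 0.028, 0, 1]
    - [-0.056, -0.044, 0.028, 0, 1]
    - [-0.096, -0.18, 0.078, 0, 1]
    - [-0.096, -0.18, 0.078, 0, 1]
    - [-0.096, -0.18, 0.078, 0, 1]
    - [-0.096, -0.18, 0.078, 0, 1]
    - [-0.096, -0.18, 0.078, 0, 1]
    - [-0.096, -0.18, 0.078, 0, 1]

```text
time: 2.1
eef_pos: [0.403, -0.1221, 0.1506]
tcp_rot: [0.383, 0.924, 0.0, 0.0]
contact_force: [0.3, -0.3, -0.6]
opening: 1.003
finger_force: 0.0
```

```bash
python3 -c "
from h import *
im=ctrl.read_camera('top');cv2.imwrite('pics/t1.png',cv2.resize(im[140:260,180:400,::-1],None,fx=3.5,fy=3.5))
go((.402,-.125,.15,45),(.402,-.125,.02,45))"
```

```text
t 2.1 p [ 0.4032 -0.1219  0.1508] psi 45.1 op 1.00 ff 0.0 F [ 0.5 -0.5 -0.3]
(0.402, -0.125, 0.15, 45) -> [-0.0014 -0.0031  0.0008] turn 0.1
(0.402, -0.125, 0.02, 45) -> [-0.0012 -0.0032  0.1308] turn 0.1
```

View pics/t1.png

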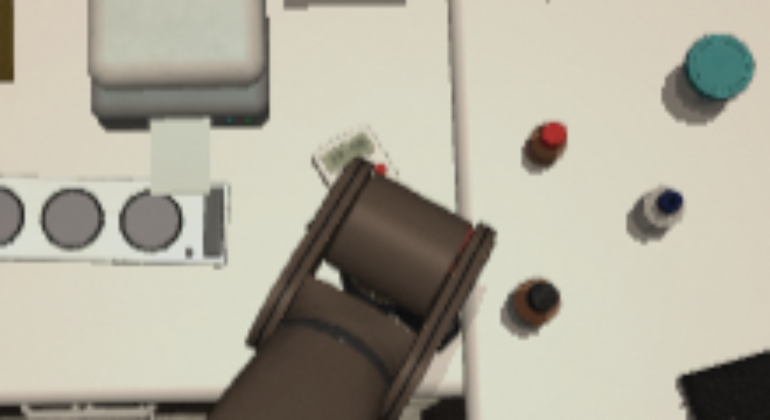

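The arm hides the jar in the top view; everything else is unchanged. I'll descend and close on the jar.

>>> send_rows:
  steps:
    - [-0.001, -0.003, 0.05, 0, 1]
    - [-0.001, -0.003, 0.1, 0, 1]
    - [-0.001, -0.003, 0.13, 0, 1]
    - [-0.001, -0.003, 0.13, 0, 1]
    - [-0.001, -0.003, 0.13, 0, 1]
  squeeze: 25

```text
time: 2.65
eef_pos: [0.4019, -0.1247, 0.0208]
tcp_rot: [0.382, 0.924, 0.0, 0.0]
contact_force: [0.2, 0.3, 0.3]
opening: 1.005
finger_force: 0.0
```

>>> send_rows:
  steps:
    - [0, 0, 0, 0, -1]
    - [0, 0, 0, 0, -1]
    - [0, 0, 0, 0, -1]
    - [0, 0, 0, 0, -1]
    - [0, 0, 0, 0, -1]
    - [0, 0, 0, 0, -1]
    - [0, 0, 0, 0, -1]
    - [0, 0, 0, 0, -1]
    - [0, 0, 0, 0, -1]
    - [0, 0, 0, 0, -1]

```text
time: 3.65
eef_pos: [0.4023, -0.1261, 0.0221]
tcp_rot: [0.383, 0.924, -0.0, 0.001]
contact_force: [-0.6, 2.0, 6.3]
opening: 0.511
finger_force: 24.9
```

```bash
python3 -c "
from h import *
go((.402,-.125,.12,45),(.486,.083,.16,45),(.486,.083,.031,45))"
```

```text
t 3.6 p [ 0.4023 -0.1261  0.0221] psi 45.0 op 0.51 ff 24.9 F [-0.6  2.   6.3]
(0.402, -0.125, 0.12, 45) -> [ 0.0007  0.0006 -0.0979] turn -0.0
(0.486, 0.083, 0.16, 45) -> [ 0.0884  0.2071 -0.1379] turn -0.0
(0.486, 0.083, 0.031, 45) -> [ 0.0888  0.207  -0.0089] turn -0.0
```

>>> send_rows:
  steps:
    - [0, 0, -0.05, 0, -1]
    - [0, 0, -0.1, 0, -1]
    - [0.045, 0.1, -0.138, 0, -1]
    - [0.045, 0.1, -0.138, 0, -1]
    - [0.045, 0.1, -0.138, 0, -1]
    - [0.088, 0.207, -0.138, 0, -1]
    - [0.088, 0.207, -0.138, 0, -1]
    - [0.088, 0.207, -0.138, 0, -1]
    - [0.088, 0.207, -0.138, 0, -1]
    - [0.088, 0.207, -0.138, 0, -1]

```text
time: 4.65
eef_pos: [0.4849, 0.083, 0.1583]
tcp_rot: [0.382, 0.924, -0.0, -0.0]
contact_force: [-0.4, 0.5, -0.7]
opening: 0.509
finger_force: 26.2
```

```bash
python3 -c "
from h import *
im=ctrl.read_camera('side');cv2.imwrite('pics/s1.png',cv2.resize(im[130:290,190:370,::-1],None,fx=3.7,fy=3.7))
go((.486,.083,.16,45),(.486,.083,.031,45))"
```

```text
t 4.7 p [0.4848 0.0825 0.1582] psi 45.0 op 0.50 ff 26.2 F [ 0.5 -0.4 -1.7]
(0.486, 0.083, 0.16, 45) -> [-0.0005  0.0012 -0.0018] turn -0.0
(0.486, 0.083, 0.031, 45) -> [-0.0005  0.0013  0.1272] turn -0.0
```

View pics/s1.png

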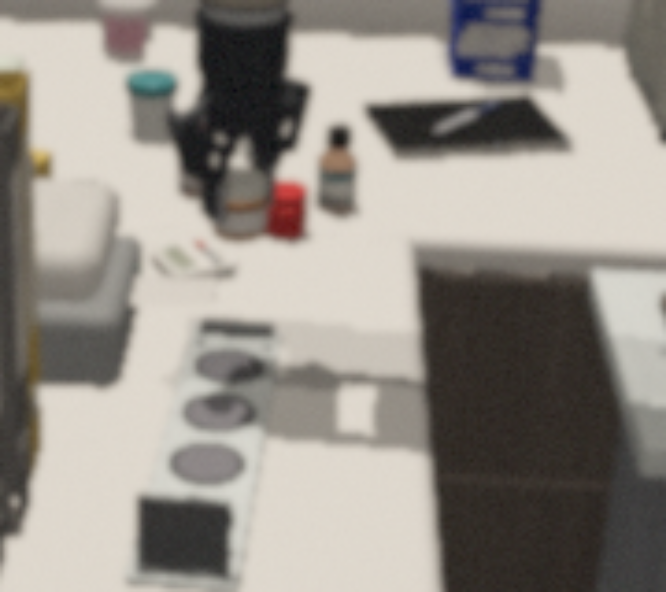

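The jar hangs level in the jaws above the last mark (bottom at crop px 243,235), clear of the tray. Descending.

>>> send_rows:
  steps:
    - [0, 0.001, 0.05, 0, -1]
    - [0, 0.001, 0.1, 0, -1]
    - [0, 0.001, 0.12, 0, -1]
    - [0, 0.001, 0.125, 0, -1]
    - [0, 0.001, 0.127, 0, -1]
    - [0, 0.001, 0.128, 0, -1]
    - [0, 0.001, 0.128, 0, -1]

```text
time: 5.4
eef_pos: [0.4874, 0.0836, 0.0319]
tcp_rot: [0.383, 0.924, 0.001, 0.002]
contact_force: [0.1, -1.4, 0.5]
opening: 0.507
finger_force: 26.2
```

```bash
python3 -c "
from h import *
go((.486,.083,.028,45))"
```

```text
t 5.4 p [0.4874 0.0836 0.0319] psi 45.0 op 0.51 ff 26.2 F [ 0.1 -1.4  0.5]
(0.486, 0.083, 0.028, 45) -> [ 0.0006 -0.0014  0.0039] turn -0.0
```

>>> send_rows:
  steps:
    - [0, 0, 0.001, 0, -1]
    - [0, 0, 0.002, 0, -1]
    - [0, 0, 0.003, 0, -1]
    - [0, 0, 0.003, 0, -1]

```text
time: 5.8
eef_pos: [0.4871, 0.0838, 0.0301]
tcp_rot: [0.383, 0.924, -0.0, 0.0]
contact_force: [-5.3, -0.9, 14.8]
opening: 0.509
finger_force: 27.4
```

Contact at 15 N. Now I open part-way, then lift.

>>> send_rows:
  steps:
    - [0, 0, -0.001, 0, 0.4]
    - [0, 0, -0.001, 0, 0.4]
    - [0, 0, -0.001, 0, 0.4]
    - [0, 0, -0.001, 0, 0.4]
    - [0, 0, -0.03, 0, 0.4]
    - [0, 0, -0.08, 0, 0.4]
    - [0, 0, -0.13, 0, 0.6]
    - [0, 0, -0.18, 0, 1]
    - [0, 0, -0.18, 0, 1]

```text
time: 6.7
eef_pos: [0.4906, 0.0838, 0.2159]
tcp_rot: [0.383, 0.924, 0.003, 0.008]
contact_force: [0.6, 0.4, 0.5]
opening: 1.003
finger_force: 0.0
```

```bash
python3 -c "
from h import *
go((.5,-.15,.21,45),(.5476,-.2895,.18,0),(.5476,-.2895,.18,45),(.5476,-.2895,.022,45))"
```

```text
t 6.7 p [0.4906 0.0838 0.2159] psi 45.0 op 1.00 ff 0.0 F [0.6 0.4 0.5]
(0.5, -0.15, 0.21, 45) -> [-0.1719 -0.1587  0.0062] turn -0.0
(0.5476, -0.2895, 0.18, 0) -> [-0.3039 -0.224   0.0371] turn 45.0
(0.5476, -0.2895, 0.18, 45) -> [-0.3039 -0.224   0.0371] turn -0.0
(0.5476, -0.2895, 0.022, 45) -> [-0.302  -0.2258  0.195 ] turn -0.0
```

>>> send_rows:
  steps:
    - [-0.304, -0.224, 0.02, 45, 1]
    - [-0.304, -0.224, 0.02, 45, 1]
    - [-0.304, -0.224, 0.02, 45, 1]
    - [-0.304, -0.224, 0.02, 45, 1]
    - [-0.304, -0.224, 0.02, 45, 1]
    - [-0.304, -0.224, 0.02, 45, 1]
    - [-0.304, -0.224, 0.02, 45, 1]
    - [-0.304, -0.224, 0.037, 45, 1]
    - [-0.304, -0.224, 0.037, 45, 1]
    - [-0.304, -0.224, 0.037, 45, 1]
    - [-0.304, -0.224, 0.037, 45, 1]

```text
time: 7.8
eef_pos: [0.5424, -0.2884, 0.1701]
tcp_rot: [0.707, 0.707, 0.0, -0.0]
contact_force: [-0.0, 0.0, 0.3]
opening: 0.995
finger_force: 0.0
```

```bash
python3 -c "
from h import *
go((.5485,-.290,.022,0))
im=ctrl.read_camera('side');h=cv2.cvtColor(im,cv2.COLOR_RGB2HSV)
cv2.imwrite('pics/s2.png',cv2.resize(im[110:290,190:370,::-1],None,fx=3.3,fy=3.3))
im=ctrl.read_camera('top');cv2.imwrite('pics/t2.png',im[:,:,::-1])
"
```

```text
t 7.8 p [ 0.5424 -0.2884  0.1701] psi 0.0 op 1.00 ff 0.0 F [-0.   0.   0.3]
(0.5485, -0.29, 0.022, 0) -> [-0.0017  0.0062  0.1481] turn 0.0
```

View pics/s2.png

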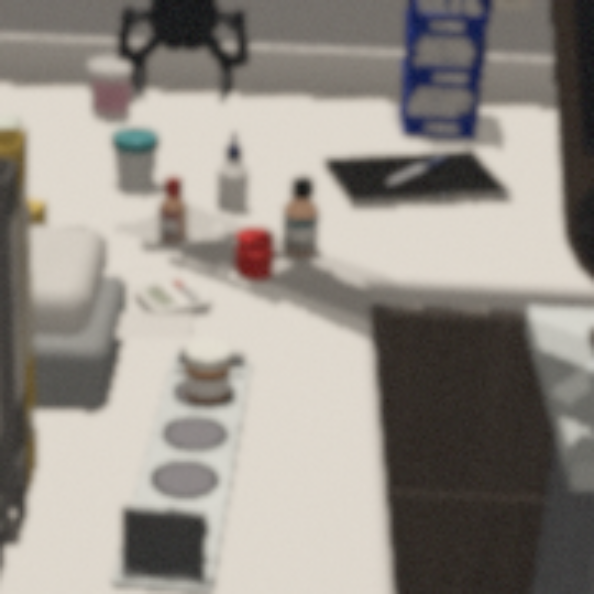

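The jar stands on its mark: its base is at about crop px (208,392) and the mark centre at about (205,390). I'll check the jar numerically and descend on the small bottle.

>>> send_rows:
  steps:
    - [-0.002, 0.006, 0.05, 0, 1]
    - [-0.002, 0.006, 0.1, 0, 1]
    - [-0.002, 0.006, 0.148, 0, 1]
    - [-0.002, 0.006, 0.148, 0, 1]
    - [-0.002, 0.006, 0.148, 0, -1]
    - [-0.002, 0.006, 0.148, 0, -1]
    - [-0.002, 0.006, 0.148, 0, -1]
    - [-0.002, 0.006, 0.148, 0, -1]
    - [-0.002, 0.006, 0.148, 0, -1]
    - [-0.002, 0.006, 0.148, 0, -1]
    - [-0.002, 0.006, 0.148, 0, -1]
    - [-0.002, 0.006, 0.148, 0, -1]

```text
time: 9.1
eef_pos: [0.5503, -0.2929, 0.0259]
tcp_rot: [0.707, 0.707, 0.0, 0.003]
contact_force: [0.4, 0.9, 7.1]
opening: 0.39
finger_force: 24.7
```

>>> send_rows:
  steps:
    - [0, 0, 0, 0, -1]
    - [0, 0, 0, 0, -1]
    - [0, 0, 0, 0, -1]

```text
time: 9.4
eef_pos: [0.5504, -0.2929, 0.0259]
tcp_rot: [0.707, 0.707, 0.0, 0.003]
contact_force: [-0.3, 1.6, 7.6]
opening: 0.389
finger_force: 24.7
```

```bash
python3 -c "
from h import *
hsv=cv2.cvtColor(cv2.imread('pics/t2.png'),cv2.COLOR_BGR2HSV)
m=(hsv[...,1]<21)&(hsv[...,2]>195)
for c,s in blobs(m[190:215,212:235],np.array([212,190]),30): print('jar',c,s,ray('top',c,.058))
print(hsv[190:214,223,1:].T)
go((.5485,-.290,.2,0),(.45,-.05,.2,0),(.493,.1572,.16,0))"
```

```text
jar [221.70783133 202.70481928] [  0   1  23  24 332] [0.48063848 0.08131679 0.058     ]
[[ 23  23  23  23  23  21  12  12  12  12  12  12  12  12  12  12  10  25
   65  36  50  18  15   8]
 [212 212 213 211 209 218 230 230 230 229 230 229 230 230 230 230 226 191
   94 100  51  97 189 230]]
t 9.4 p [ 0.5504 -0.2929  0.0259] psi -0.0 op 0.39 ff 24.7 F [-0.3  1.6  7.6]
(0.5485, -0.29, 0.2, 0) -> [ 0.0023 -0.0011 -0.1741] turn -0.0
(0.45, -0.05, 0.2, 0) -> [ 0.2423 -0.0997 -0.1753] turn -0.0
(0.493, 0.1572, 0.16, 0) -> [ 0.4496 -0.0569 -0.1357] turn -0.0
```

>>> send_rows:
  steps:
    - [0.002, 0, -0.05, 0, -1]
    - [0.002, 0, -0.1, 0, -1]
    - [0.002, 0, -0.15, 0, -1]
    - [0.242, -0.1, -0.175, 0, -1]
    - [0.242, -0.1, -0.175, 0, -1]
    - [0.242, -0.1, -0.175, 0, -1]
    - [0.242, -0.1, -0.175, 0, -1]
    - [0.242, -0.1, -0.175, 0, -1]
    - [0.45, -0.057, -0.16, 0, -1]
    - [0.45, -0.057, -0.16, 0, -1]
    - [0.45, -0.057, -0.16, 0, -1]
    - [0.45, -0.057, -0.16, 0, -1]

```text
time: 10.6
eef_pos: [0.4878, 0.1388, 0.1848]
tcp_rot: [0.707, 0.707, 0.001, 0.001]
contact_force: [0.5, 0.0, 0.2]
opening: 0.386
finger_force: 25.4
```

>>> send_rows:
  steps:
    - [0, 0, 0, 0, -1]
    - [0, 0, 0, 0, -1]

```text
time: 10.8
eef_pos: [0.4875, 0.1378, 0.1841]
tcp_rot: [0.706, 0.708, 0.0, 0.0]
contact_force: [-0.3, -1.2, 0.1]
opening: 0.387
finger_force: 25.4
```

```bash
python3 -c "
from h import *
go((.493,.1572,.16,0),(.493,.1572,.036,0))"
```

```text
t 10.8 p [0.4875 0.1378 0.1841] psi 0.2 op 0.39 ff 25.4 F [-0.3 -1.2  0.1]
(0.493, 0.1572, 0.16, 0) -> [0.0194 0.0056 0.0241] turn 0.2
(0.493, 0.1572, 0.036, 0) -> [0.0194 0.0055 0.1481] turn 0.2
```

>>> send_rows:
  steps:
    - [0.02, 0.005, 0.024, 0, -1]
    - [0.02, 0.005, 0.07, 0, -1]
    - [0.02, 0.005, 0.12, 0, -1]
    - [0.02, 0.005, 0.14, 0, -1]
    - [0.02, 0.005, 0.145, 0, -1]
    - [0.02, 0.005, 0.147, 0, -1]
    - [0.02, 0.005, 0.147, 0, -1]

```text
time: 11.5
eef_pos: [0.4943, 0.1562, 0.0384]
tcp_rot: [0.708, 0.707, 0.001, 0.001]
contact_force: [0.2, -0.6, -0.2]
opening: 0.392
finger_force: 25.4
```

>>> send_rows:
  steps:
    - [0, 0, 0.001, 0, -1]
    - [0, 0, 0.002, 0, -1]
    - [0, 0, 0.002, 0, -1]

```text
time: 11.8
eef_pos: [0.4932, 0.1568, 0.0354]
tcp_rot: [0.707, 0.707, 0.001, 0.0]
contact_force: [-0.3, -0.6, -0.0]
opening: 0.392
finger_force: 25.4
```

```bash
python3 -c "
from h import *
go((.493,.1572,.034,0))"
```

```text
t 11.8 p [0.4932 0.1568 0.0354] psi -0.0 op 0.39 ff 25.4 F [-0.3 -0.6 -0. ]
(0.493, 0.1572, 0.034, 0) -> [ 0.0004 -0.0002  0.0014] turn -0.0
```

>>> send_rows:
  steps:
    - [0, 0, 0.001, 0, -1]
    - [0, 0, 0.002, 0, -1]
    - [0, 0, 0.003, 0, -1]
    - [0, 0, 0.003, 0, -1]

```text
time: 12.2
eef_pos: [0.4931, 0.157, 0.0339]
tcp_rot: [0.707, 0.707, -0.0, -0.0]
contact_force: [-5.2, -0.9, 13.2]
opening: 0.392
finger_force: 26.8
```

>>> send_rows:
  steps:
    - [0, 0, -0.001, 0, 0.3]
    - [0, 0, -0.001, 0, 0.3]
    - [0, 0, -0.001, 0, 0.3]
    - [0, 0, -0.001, 0, 0.3]
    - [0, 0, -0.03, 0, 0.3]
    - [0, 0, -0.08, 0, 0.4]
    - [0, 0, -0.13, 0, 1]
    - [0, 0, -0.18, 0, 1]
    - [0, 0, -0.18, 0, 1]

```text
time: 13.1
eef_pos: [0.4973, 0.1574, 0.2206]
tcp_rot: [0.707, 0.707, 0.006, 0.005]
contact_force: [0.2, -0.5, 0.4]
opening: 0.995
finger_force: 0.0
```

```bash
python3 -c "
from h import *
go((.46,-.1,.2,0),(.4,-.267,.18,0))"
```

```text
t 13.1 p [0.4973 0.1574 0.2206] psi -0.0 op 1.00 ff 0.0 F [ 0.2 -0.5  0.4]
(0.46, -0.1, 0.2, 0) -> [-0.2574 -0.0375  0.0195] turn -0.0
(0.4, -0.267, 0.18, 0) -> [-0.4245 -0.0978  0.0382] turn -0.0
```

>>> send_rows:
  steps:
    - [-0.257, -0.037, 0.02, 0, 1]
    - [-0.257, -0.037, 0.02, 0, 1]
    - [-0.257, -0.037, 0.02, 0, 1]
    - [-0.257, -0.037, 0.02, 0, 1]
    - [-0.257, -0.037, 0.02, 0, 1]
    - [-0.424, -0.098, 0.038, 0, 1]
    - [-0.424, -0.098, 0.038, 0, 1]
    - [-0.424, -0.098, 0.038, 0, 1]
    - [-0.424, -0.098, 0.038, 0, 1]
    - [-0.424, -0.098, 0.038, 0, 1]
    - [-0.424, -0.098, 0.038, 0, 1]
    - [-0.424, -0.098, 0.038, 0, 1]

```text
time: 14.3
eef_pos: [0.3946, -0.2664, 0.1731]
tcp_rot: [0.707, 0.707, 0.0, -0.001]
contact_force: [0.3, -0.1, 0.3]
opening: 0.996
finger_force: 0.0
```

```bash
python3 -c "
from h import *
go((.4,-.267,.035,0))
im=ctrl.read_camera('top');cv2.imwrite('pics/t3.png',im[:,:,::-1])
cv2.imwrite('pics/t3c.png',cv2.resize(im[140:250,120:400,::-1],None,fx=2.85,fy=2.85,interpolation=cv2.INTER_CUBIC))
"
```

```text
t 14.3 p [ 0.3946 -0.2664  0.1731] psi 0.0 op 1.00 ff 0.0 F [ 0.3 -0.1  0.3]
(0.4, -0.267, 0.035, 0) -> [-0.0008  0.0055  0.1381] turn 0.0
```

View pics/t3c.png

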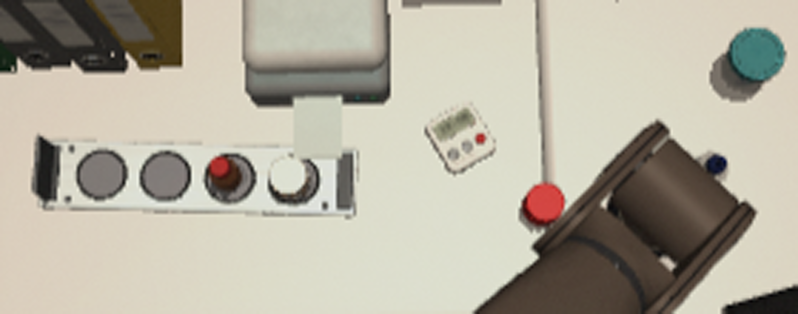

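Jar and small bottle stand on marks 4 and 3 (lid at crop px 289,176, red cap at 219,167). Timer and cup are unmoved. I'll pick the large bottle and check the small one numerically.

>>> send_rows:
  steps:
    - [-0.001, 0.005, 0.05, 0, 1]
    - [-0.001, 0.005, 0.1, 0, 1]
    - [-0.001, 0.005, 0.138, 0, 1]
    - [-0.001, 0.005, 0.138, 0, 1]
    - [-0.001, 0.005, 0.138, 0, -1]
    - [-0.001, 0.005, 0.138, 0, -1]
    - [-0.001, 0.005, 0.138, 0, -1]
    - [-0.001, 0.005, 0.138, 0, -1]
    - [-0.001, 0.005, 0.138, 0, -1]
    - [-0.001, 0.005, 0.138, 0, -1]
    - [-0.001, 0.005, 0.138, 0, -1]
    - [-0.001, 0.005, 0.138, 0, -1]

```text
time: 15.55
eef_pos: [0.4012, -0.2697, 0.0385]
tcp_rot: [0.707, 0.707, 0.0, 0.002]
contact_force: [-0.6, 2.2, 6.9]
opening: 0.487
finger_force: 25.3
```

>>> send_rows:
  steps:
    - [0, 0, 0, 0, -1]
    - [0, 0, 0, 0, -1]
    - [0, 0, 0, 0, -1]

```text
time: 15.85
eef_pos: [0.4012, -0.2697, 0.0385]
tcp_rot: [0.707, 0.707, 0.0, 0.002]
contact_force: [-0.3, 1.2, 7.5]
opening: 0.486
finger_force: 25.3
```

```bash
python3 -c "
from h import *
H,S,V=cv2.split(cv2.cvtColor(cv2.imread('pics/t3.png'),cv2.COLOR_BGR2HSV))
red=((H<8)|(H>172))&(S>150)&(V>70)
for c,s in blobs(red[185:215,185:215],np.array([185,185])): print('small',c,s,ray('top',c,.084))
m=(V>220)&(S<18)
for c,s in blobs(m[190:212,214:232],np.array([214,190]),30): print('jar',c,s,ray('top',c,.058))
go((.4,-.267,.2,0),(.45,-.05,.2,0),(.497,.2325,.17,0))"
```

```text
small [196.6744186  198.13953488] [ 8 10  8  7 43] [0.49239155 0.15788711 0.084     ]
jar [221.23809524 201.14285714] [ 1  6 12 11 84] [0.48574352 0.0828004  0.058     ]
t 15.8 p [ 0.4012 -0.2697  0.0385] psi -0.0 op 0.49 ff 25.3 F [-0.3  1.2  7.5]
(0.4, -0.267, 0.2, 0) -> [ 0.0021 -0.0006 -0.1615] turn -0.0
(0.45, -0.05, 0.2, 0) -> [ 0.2192  0.0493 -0.162 ] turn -0.0
(0.497, 0.2325, 0.17, 0) -> [ 0.5018  0.0961 -0.1328] turn -0.0
```

>>> send_rows:
  steps:
    - [0.002, 0, -0.05, 0, -1]
    - [0.002, 0, -0.1, 0, -1]
    - [0.002, 0, -0.15, 0, -1]
    - [0.219, 0.049, -0.162, 0, -1]
    - [0.219, 0.049, -0.162, 0, -1]
    - [0.219, 0.049, -0.162, 0, -1]
    - [0.219, 0.049, -0.162, 0, -1]
    - [0.219, 0.049, -0.162, 0, -1]
    - [0.502, 0.096, -0.16, 0, -1]
    - [0.502, 0.096, -0.16, 0, -1]
    - [0.502, 0.096, -0.16, 0, -1]
    - [0.502, 0.096, -0.16, 0, -1]

```text
time: 17.05
eef_pos: [0.4815, 0.1501, 0.1973]
tcp_rot: [0.707, 0.707, 0.001, 0.001]
contact_force: [1.9, 0.6, -1.1]
opening: 0.487
finger_force: 26.3
```

```bash
python3 -c "
from h import *
go((.497,.2325,.17,0),(.497,.2325,.05,0))"
```

```text
t 17.1 p [0.4815 0.1501 0.1973] psi -0.0 op 0.49 ff 26.3 F [ 1.9  0.6 -1.1]
(0.497, 0.2325, 0.17, 0) -> [0.0824 0.0154 0.0273] turn -0.0
(0.497, 0.2325, 0.05, 0) -> [0.0824 0.0152 0.1473] turn -0.0
```

>>> send_rows:
  steps:
    - [0.07, 0.013, 0.02, 0, -1]
    - [0.07, 0.013, 0.03, 0, -1]
    - [0.07, 0.013, 0.03, 0, -1]
    - [0.07, 0.013, 0.03, 0, -1]
    - [0.07, 0.013, 0.03, 0, -1]

```text
time: 17.55
eef_pos: [0.4948, 0.2173, 0.1672]
tcp_rot: [0.708, 0.707, 0.001, 0.001]
contact_force: [-0.6, -0.4, -1.5]
opening: 0.484
finger_force: 26.3
```

```bash
python3 -c "
from h import *
go((.497,.2325,.17,0),(.497,.2335,.05,0))"
```

```text
t 17.6 p [0.4948 0.2173 0.1672] psi -0.1 op 0.48 ff 26.3 F [-0.6 -0.4 -1.5]
(0.497, 0.2325, 0.17, 0) -> [ 0.0152  0.0021 -0.0028] turn -0.1
(0.497, 0.2335, 0.05, 0) -> [0.0162 0.0019 0.1172] turn -0.1
```

>>> send_rows:
  steps:
    - [0.016, 0.001, 0.02, 0, -1]
    - [0.016, 0.001, 0.07, 0, -1]
    - [0.016, 0.001, 0.1, 0, -1]
    - [0.016, 0.001, 0.115, 0, -1]
    - [0.016, 0.001, 0.117, 0, -1]
    - [0.016, 0.001, 0.118, 0, -1]
    - [0.016, 0.001, 0.118, 0, -1]

```text
time: 18.25
eef_pos: [0.4973, 0.2342, 0.0504]
tcp_rot: [0.707, 0.707, 0.002, 0.001]
contact_force: [-0.0, -0.5, -1.1]
opening: 0.487
finger_force: 26.3
```

>>> send_rows:
  steps:
    - [0, 0, 0.001, 0, -1]
    - [0, 0, 0.002, 0, -1]
    - [0, 0, 0.003, 0, -1]
    - [0, 0, 0.003, 0, -1]

```text
time: 18.65
eef_pos: [0.4961, 0.2344, 0.0465]
tcp_rot: [0.707, 0.707, 0.001, 0.0]
contact_force: [-1.9, -0.4, 5.2]
opening: 0.486
finger_force: 26.8
```

>>> send_rows:
  steps:
    - [0, 0, 0.001, 0, -1]
    - [0, 0, 0.001, 0, 0.4]
    - [0, 0, 0, 0, 0.4]
    - [0, 0, 0, 0, 0.4]
    - [0, 0, 0, 0, 0.4]
    - [0, 0, -0.03, 0, 0.4]
    - [0, 0, -0.08, 0, 0.4]
    - [0, 0, -0.13, 0, 1]
    - [0, 0, -0.17, 0, 1]
    - [0, 0, -0.17, 0, 1]

```text
time: 19.65
eef_pos: [0.4993, 0.2351, 0.2232]
tcp_rot: [0.707, 0.707, 0.006, 0.004]
contact_force: [-0.3, -0.3, 0.2]
opening: 0.999
finger_force: 0.0
```

```bash
python3 -c "
from h import *
go((.46,-.05,.22,0),(.482,-.387,.22,0))"
```

```text
t 19.6 p [0.4993 0.2351 0.2232] psi -0.0 op 1.00 ff 0.0 F [-0.3 -0.3  0.2]
(0.46, -0.05, 0.22, 0) -> [-0.2851 -0.0392  0.0016] turn -0.0
(0.482, -0.387, 0.22, 0) -> [-6.221e-01 -1.710e-02  6.000e-04] turn -0.0
```

>>> send_rows:
  steps:
    - [-0.285, -0.039, 0, 0, 1]
    - [-0.285, -0.039, 0, 0, 1]
    - [-0.285, -0.039, 0, 0, 1]
    - [-0.285, -0.039, 0, 0, 1]
    - [-0.285, -0.039, 0, 0, 1]
    - [-0.622, -0.017, 0, 0, 1]
    - [-0.622, -0.017, 0, 0, 1]
    - [-0.622, -0.017, 0, 0, 1]
    - [-0.622, -0.017, 0, 0, 1]
    - [-0.622, -0.017, 0, 0, 1]
    - [-0.622, -0.017, 0, 0, 1]
    - [-0.622, -0.017, 0, 0, 1]

```text
time: 20.85
eef_pos: [0.4765, -0.3651, 0.2139]
tcp_rot: [0.707, 0.707, 0.0, -0.001]
contact_force: [1.0, -0.4, 0.7]
opening: 1.004
finger_force: 0.0
```

>>> send_rows:
  steps:
    - [0, 0, 0, 0, 1]
    - [0, 0, 0, 0, 1]

```text
time: 21.05
eef_pos: [0.4764, -0.3639, 0.2135]
tcp_rot: [0.708, 0.706, 0.0, -0.001]
contact_force: [0.5, 0.1, 0.4]
opening: 1.001
finger_force: 0.0
```

```bash
python3 -c "
from h import *
H,S,V=cv2.split(cv2.cvtColor(ctrl.read_camera('top'),cv2.COLOR_RGB2HSV))
for c,s in blobs((V<45)[185:215,160:185],np.array([160,185])): print('large',c,s,ray('top',c,.099))
go((.482,-.387,.22,0),(.482,-.387,.15,0),(.482,-.387,.06,0))"
```

```text
large [172.7755102  197.71428571] [ 9  9  9  8 49] [0.49257051 0.23039633 0.099     ]
t 21.1 p [ 0.4766 -0.3628  0.2138] psi -0.1 op 1.00 ff 0.0 F [ 0.6 -0.4 -0. ]
(0.482, -0.387, 0.22, 0) -> [-0.0242  0.0054 -0.0063] turn -0.1
(0.482, -0.387, 0.15, 0) -> [-0.0244  0.0055  0.0637] turn -0.1
(0.482, -0.387, 0.06, 0) -> [-0.0246  0.0056  0.1537] turn -0.1
```

Large bottle is within 5 mm of its mark. Descend on the dropper bottle's neck.

>>> send_rows:
  steps:
    - [-0.024, 0.005, 0, 0, 1]
    - [-0.024, 0.005, 0.01, 0, 1]
    - [-0.024, 0.005, 0.06, 0, 1]
    - [-0.024, 0.005, 0.06, 0, 1]

```text
time: 21.5
eef_pos: [0.4788, -0.3817, 0.1473]
tcp_rot: [0.707, 0.707, 0.001, -0.008]
contact_force: [0.0, 1.6, -1.3]
opening: 0.997
finger_force: 0.0
```

```bash
python3 -c "
from h import *
im=ctrl.read_camera('side');cv2.imwrite('pics/s4.png',cv2.resize(im[110:210,200:330,::-1],None,fx=5,fy=5,interpolation=cv2.INTER_CUBIC))
go((.482,-.387,.06,0))"
```

```text
t 21.6 p [ 0.4801 -0.3832  0.1506] psi 0.1 op 1.00 ff 0.0 F [-0.9  0.1  0.6]
(0.482, -0.387, 0.06, 0) -> [-0.0046  0.0026  0.0905] turn 0.1
```

View pics/s4.png

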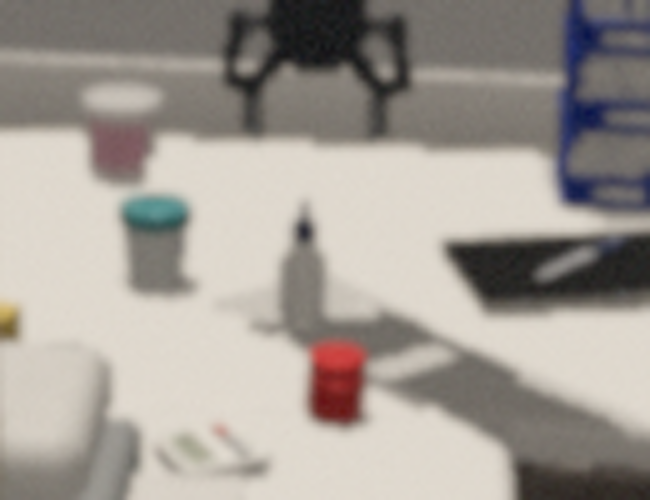

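The dropper bottle sits centred under the open jaws (tip at crop px 305,205; fingers at 252 and 378). Lowering.

>>> send_rows:
  steps:
    - [-0.004, 0.002, 0.05, 0, 1]
    - [-0.004, 0.002, 0.09, 0, 1]
    - [-0.004, 0.002, 0.09, 0, 1]
    - [-0.004, 0.002, 0.09, 0, -1]
    - [-0.004, 0.002, 0.09, 0, -1]
    - [-0.004, 0.002, 0.09, 0, -1]
    - [-0.004, 0.002, 0.09, 0, -1]
    - [-0.004, 0.002, 0.09, 0, -1]
    - [-0.004, 0.002, 0.09, 0, -1]
    - [-0.004, 0.002, 0.09, 0, -1]
    - [-0.004, 0.002, 0.09, 0, -1]
    - [-0.004, 0.002, 0.09, 0, -1]

```text
time: 22.75
eef_pos: [0.485, -0.3922, 0.0675]
tcp_rot: [0.707, 0.707, -0.0, 0.001]
contact_force: [-0.5, 1.2, 6.3]
opening: 0.274
finger_force: 24.6
```

>>> send_rows:
  steps:
    - [0, 0, 0, 0, -1]
    - [0, 0, 0, 0, -1]
    - [0, 0, 0, 0, -1]
    - [0, 0, 0, 0, -1]

```text
time: 23.15
eef_pos: [0.485, -0.3922, 0.0675]
tcp_rot: [0.707, 0.707, -0.0, 0.001]
contact_force: [-1.0, 0.3, 6.8]
opening: 0.271
finger_force: 24.6
```

```bash
python3 -c "
from h import *
go((.482,-.387,.22,0),(.46,-.1,.24,0))"
```

```text
t 23.1 p [ 0.485  -0.3922  0.0675] psi -0.0 op 0.27 ff 24.6 F [-1.   0.3  6.8]
(0.482, -0.387, 0.22, 0) -> [ 0.0049 -0.0027 -0.1525] turn -0.0
(0.46, -0.1, 0.24, 0) -> [ 0.2919 -0.0248 -0.1731] turn -0.0
```

>>> send_rows:
  steps:
    - [0.003, 0, -0.05, 0, -1]
    - [0.003, 0, -0.1, 0, -1]
    - [0.003, 0, -0.15, 0, -1]
    - [0.292, -0.025, -0.175, 0, -1]
    - [0.292, -0.025, -0.175, 0, -1]
    - [0.292, -0.025, -0.175, 0, -1]
    - [0.292, -0.025, -0.175, 0, -1]
    - [0.292, -0.025, -0.175, 0, -1]
    - [0.292, -0.025, -0.175, 0, -1]
    - [0.292, -0.025, -0.175, 0, -1]

```text
time: 24.15
eef_pos: [0.4585, -0.0952, 0.2406]
tcp_rot: [0.705, 0.709, 0.001, -0.0]
contact_force: [-0.1, -1.0, -1.0]
opening: 0.275
finger_force: 25.1
```

```bash
python3 -c "
from h import *
go((.49,.2,.24,0),(.499,.304,.22,0))"
```

```text
t 24.1 p [ 0.4585 -0.0952  0.2406] psi 0.3 op 0.28 ff 25.1 F [-0.1 -1.  -1. ]
(0.49, 0.2, 0.24, 0) -> [0.295  0.0329 0.0009] turn 0.3
(0.499, 0.304, 0.22, 0) -> [0.3989 0.0424 0.0211] turn 0.3
```

>>> send_rows:
  steps:
    - [0.399, 0.042, 0, 0, -1]
    - [0.399, 0.042, 0, 0, -1]
    - [0.399, 0.042, 0, 0, -1]
    - [0.399, 0.042, 0, 0, -1]
    - [0.399, 0.042, 0, 0, -1]
    - [0.399, 0.042, 0, 0, -1]
    - [0.399, 0.042, 0, 0, -1]
    - [0.399, 0.042, 0, 0, -1]
    - [0.399, 0.042, 0.01, 0, -1]
    - [0.399, 0.042, 0.02, 0, -1]
    - [0.399, 0.042, 0.02, 0, -1]

```text
time: 25.25
eef_pos: [0.5003, 0.2981, 0.2172]
tcp_rot: [0.708, 0.707, -0.003, -0.001]
contact_force: [-0.3, -0.4, 0.4]
opening: 0.276
finger_force: 25.1
```

```bash
python3 -c "
from h import *
im=ctrl.read_camera('side');cv2.imwrite('pics/s5.png',cv2.resize(im[130:290,190:350,::-1],None,fx=3.7,fy=3.7,interpolation=cv2.INTER_CUBIC))
go((.499,.304,.08,0))"
```

```text
t 25.3 p [0.5008 0.298  0.2184] psi -0.1 op 0.27 ff 25.1 F [ 0.6 -0.3 -0.7]
(0.499, 0.304, 0.08, 0) -> [ 0.0063 -0.0014  0.1383] turn -0.1
```

View pics/s5.png

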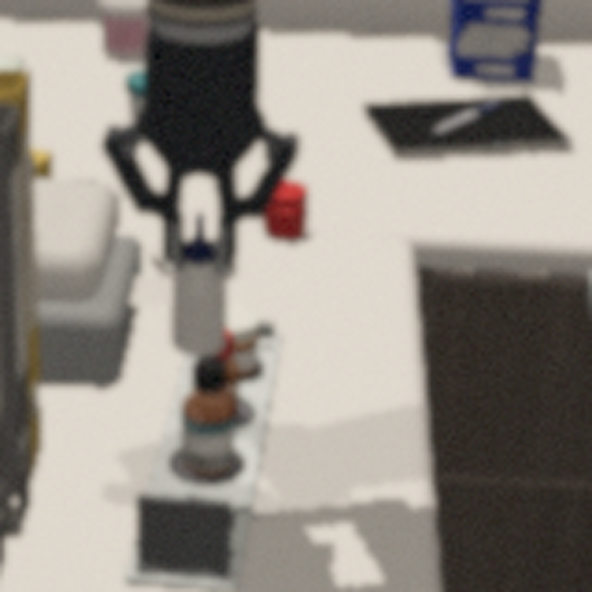

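The dropper bottle hangs upright (base at crop px 200,345) and the other three stand. Lowering onto mark 1.

>>> send_rows:
  steps:
    - [0.006, -0.001, 0.04, 0, -1]
    - [0.006, -0.001, 0.09, 0, -1]
    - [0.006, -0.001, 0.125, 0, -1]
    - [0.006, -0.001, 0.136, 0, -1]
    - [0.006, -0.001, 0.139, 0, -1]
    - [0.006, -0.001, 0.14, 0, -1]
    - [0.006, -0.001, 0.14, 0, -1]

```text
time: 26.0
eef_pos: [0.5023, 0.3061, 0.0829]
tcp_rot: [0.707, 0.707, 0.002, 0.001]
contact_force: [-0.6, -0.5, -0.5]
opening: 0.274
finger_force: 25.0
```

>>> send_rows:
  steps:
    - [0, 0, 0.001, 0, -1]
    - [0, 0, 0.002, 0, -1]
    - [0, 0, 0.002, 0, -1]

```text
time: 26.3
eef_pos: [0.5006, 0.3059, 0.0788]
tcp_rot: [0.707, 0.707, 0.0, 0.0]
contact_force: [-0.0, 1.4, -1.8]
opening: 0.277
finger_force: 25.0
```

>>> send_rows:
  steps:
    - [0, 0, 0.002, 0, -1]
    - [0, 0, 0.003, 0, -1]
    - [0, 0, 0.004, 0, -1]
    - [0, 0, 0.004, 0, -1]

```text
time: 26.7
eef_pos: [0.5006, 0.306, 0.0756]
tcp_rot: [0.707, 0.707, -0.0, -0.0]
contact_force: [-2.7, -0.1, 6.1]
opening: 0.271
finger_force: 25.7
```

>>> send_rows:
  steps:
    - [0, 0, 0.001, 0, -1]
    - [0, 0, 0.001, 0, 0]
    - [0, 0, 0, 0, 0.2]
    - [0, 0, 0, 0, 0.2]
    - [0, 0, 0, 0, 0.2]
    - [0, 0, -0.02, 0, 0.2]
    - [0, 0, -0.07, 0, 0.2]
    - [0, 0, -0.12, 0, 0.2]
    - [0, 0, -0.17, 0, 0.2]
    - [0, 0, -0.17, 0, 0.2]

```text
time: 27.7
eef_pos: [0.5044, 0.3074, 0.2541]
tcp_rot: [0.707, 0.707, 0.008, 0.003]
contact_force: [-0.5, 0.3, 2.1]
opening: 0.603
finger_force: 0.0
```

```bash
python3 -c "
from h import *
go((.46,0,.24,0),(.46,-.2,.24,0))"
```

```text
t 27.7 p [0.5044 0.3074 0.2541] psi -0.0 op 0.60 ff 0.0 F [-0.5  0.3  2.1]
(0.46, 0, 0.24, 0) -> [-0.3075 -0.0445  0.0115] turn -0.0
(0.46, -0.2, 0.24, 0) -> [-0.5075 -0.0445  0.0102] turn -0.0
```

>>> send_rows:
  steps:
    - [-0.5, -0.045, -0.02, 0, 0.2]
    - [-0.5, -0.045, -0.02, 0, 0.2]
    - [-0.5, -0.045, -0.02, 0, 0.2]
    - [-0.5, -0.045, -0.02, 0, 0.2]
    - [-0.5, -0.045, -0.02, 0, 0.2]
    - [-0.5, -0.045, -0.02, 0, 0.2]
    - [-0.5, -0.045, -0.02, 0, 0.2]
    - [-0.5, -0.045, -0.02, 0, 0.2]
    - [-0.5, -0.045, -0.02, 0, 0.2]
    - [-0.5, -0.045, -0.02, 0, 0.2]
    - [-0.5, -0.045, -0.02, 0, 0.2]
    - [-0.5, -0.045, -0.02, 0, 0.2]

```text
time: 28.9
eef_pos: [0.4547, -0.1953, 0.2634]
tcp_rot: [0.708, 0.706, 0.0, -0.001]
contact_force: [-0.1, -0.0, -0.5]
opening: 0.6
finger_force: 0.0
```

```bash
python3 -c "
from h import *
im=ctrl.read_camera('top');H,S,V=cv2.split(cv2.cvtColor(im,cv2.COLOR_RGB2HSV))
def r(n,m,x0,y0,x1,y1,z,a=6):
  for c,s in blobs(m[y0:y1,x0:x1],np.array([x0,y0]),a): print(n,c.round(1),s,ray('top',c,z).round(4))
r('drop',(H>100)&(H<135)&(S>90)&(V<130),140,180,165,210,.098,3)
r('large',V<45,165,185,183,210,.099)
r('small',((H<8)|(H>172))&(S>150)&(V>70),185,185,215,215,.084)
r('jar',(V>220)&(S<18),214,190,232,212,.058,30)
cv2.imwrite('pics/t6.png',cv2.resize(im[140:250,120:400,::-1],None,fx=2.85,fy=2.85,interpolation=cv2.INTER_CUBIC))
im=ctrl.read_camera('side');cv2.imwrite('pics/s6.png',cv2.resize(im[180:290,190:320,::-1],None,fx=5,fy=5,interpolation=cv2.INTER_CUBIC))"
```

```text
drop [149.8 196.6] [ 7 14  7  6 29] [0.498  0.3028 0.098 ]
large [172.7 197.6] [ 4  9  9  8 56] [0.4929 0.2306 0.099 ]
small [196.6 198.2] [ 8 10  8  8 44] [0.4921 0.158  0.084 ]
jar [219.8 199.5] [  0   2  13  15 128] [0.4912 0.0874 0.058 ]
```

View pics/t6.png

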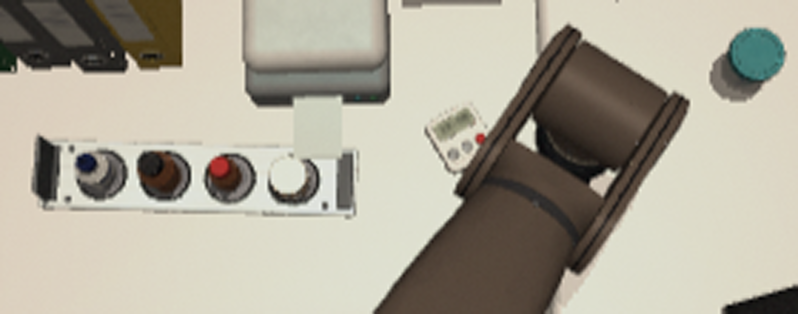

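View pics/s6.png

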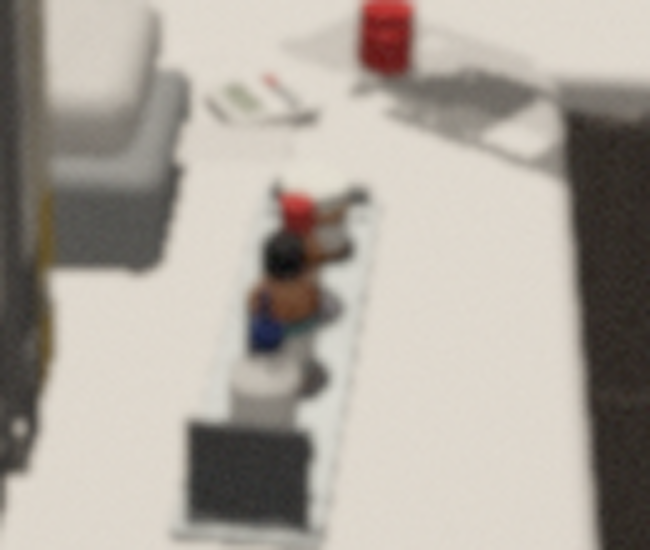

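All four stand upright in order, within about 5 mm of their marks: caps at crop px 86,161, 152,164, 219,167 and 289,176. The cup and timer are in place and the gripper is clear.

```bash
python3 -c "
from plant import ctrl
print(ctrl.sign_off())"
```

```text
the job is handed in; nothing more can be done
None
```

The job is handed in (no verdict returned): the dropper, large bottle, small bottle and jar stand upright and released on their marks in order from the end plate, each within about 5 mm, with the cup and timer unmoved.

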